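Set the filter turret to the green station and take a reading

ROBOT

A 6-joint arm with a two-finger parallel gripper is mounted at the origin on a cart in front of the work surface, level with it; the furniture and walls round the work are solid. World frame = base frame: x ahead of the robot, y to its left, z up, the work surface at z = 0. Lengths are in mm, angles in degrees, forces in N, time in s.
With the tool pointing down it reaches from about 300 to 850 mm from the base axis. Payload 4.2 kg.
Tool frame: the origin (TCP) lies midway between the tips of the shut fingers; the grasp point (between the pads) lies 19 mm behind it; z points along the fingers, y is the line along which they close (so a half turn about z gives the same grasp; the last joint's range is limited). The gripper opens to 91 mm and grips with 3 to 60 N. Pads are 32 mm wide; open, the fingers measure 118 mm over their backs; the gripper's body (76 mm by 178 mm) begins 60 mm behind the grasp point.
Start: joints at [-69.213, 18.312, 89.639, -0, 72.044, -1.146], TCP at [214.778, -533.398, 213.976] pointing down, gripper open.
Joint ranges: [-177.97, 177.97], [-48.28, 115.42], [12.27, 149.76], [-77.06, 257.06], [2.81, 150.46], [-146.56, 146.56]. Speed limits (degrees/s): [147.25, 147.25, 180, 180, 180, 180].

INTERFACE

Orientations are given as [roll, pitch, yaw] about the fixed x, y, z axes, in that order (R = Rz(yaw) Ry(pitch) Rx(roll)).
In Python, from workcell import env gives the robot as it stands.
- The arm moves only by the shell command python3 -m jog 'ROWS' [FORCE]. ROWS is a JSON object of lists of equal length, an entry for each row: "jaw": the finger opening in mm, from 0 to 91.2; "slide": the shift along the tool's x, y, z in units of 30 mm (1.0 is 30 mm), a list of three; "spin": the turn about the tool's z in units of 8 degrees (1.0 is 8 degrees). In form: {"jaw": [jaw, ...], "slide": [[dx, dy, dz], ...], "spin": [spin, ...]}. A call has 1 to 10 rows; each row shifts and turns the commanded pose from where the row before left it, along the tool's axes as they then stand; what a row does not reach is not made up. A row lasts 1/10 s, in which the tool goes at most 50 mm and 8.59 degrees, less where a joint would pass 70% of its speed; a pose out of reach is approached as far as the arm can. A call is refused whole if a number of a shift passes 1 or a number of a turn 1, either way. A call with a gripper value outside its range is refused whole. The fingers move at their own pace and stop on an object; FORCE is the grip in N (left out, the last holds). Time passes only in rows, so rows that do not move let the fingers close. It gives the time, the measured TCP pose, the force, the opening and the grip force at its end, in the units of the state.
- env.state(): the state, without advancing time (a new reading comes with each control period).
- env.grab_frame(name): name is "scene" or "side" or "wrist"; returns the picture (400x640x3 uint8, red, green, blue); there is no depth.
- env.camera_model(name): a dict with "fx", "fy", "cx", "cy" (pixels), "camera_from_world" (4x4, takes a point from world to camera coordinates). Camera axes: x right, y up, looking along -z (the intrinsics and any distortion apply to the point x, -y, -z); pixel columns grow to the right and rows downward; lengths in mm; the calibration is good to about 2 mm. The wrist camera is an equidistant fisheye: a pixel r from the principal point sees the ray r / f radians off the axis. A picture is of the moment at which its call begins: read the wrist's pose just before it. camera_model takes no time and is no camera call; for the wrist camera it gives the pose at the moment of the call.
- env.job_done(): hands the job in; it is judged then, once.
The state is a dict: "time_s": time; "qpos": joint angles; "qvel": joint speeds; "effort": joint torques, N m; "ee_pos": TCP position; "ee_rot": TCP orientation; "force": force on the tool from outside, world axes, zero at the start; "torque": the same for the moment, N m; "gripper_width": finger opening in mm; "gripper_force": force on a finger pad.
Only numpy, scipy, OpenCV 4.12 (cv2) and the standard library are available. Lean on these libraries where they do the work, as an engineer would, in place of code of your own. Each camera call takes 0.05 s, during which the arm holds its last target. There are 200 camera calls.

TASK

On the filter photometer, gently push the upright tab on the turret round until the white pointer's tip stands over the green dot, then press the white read key right down and let it come up again. Only push and press, never pinch the tab between the fingers; press the key only once the pointer is at the green dot, leave the pointer there, and leave the dish, bottle and beaker beside the instrument where they stand.

Things in the scene. Friction and masses are not known exactly. Their poses are not given: they have to be found in the camera images.
- photometer: White bench instrument with a dark top, fixed; x from -105 (front edge) to +125 mm, 210 mm wide in y, deck 45 mm high. Origin: on the turret's axis, at worktop height; x points from front (robot side) to back. On the deck's rear, centred 62 mm to either side of the read key: a white block 38 x 50 mm, 28 mm high, and a black round cover 42 mm across, 22 mm high.
- turret_axis (a point): Point on the turret's upright axis, at deck height (45 mm above the worktop). The turret is an aluminium disc 120 mm across with five grey filter windows; its top lies 13 mm above the deck, its low hub cap 18 mm above the deck.
- turret (a joint): Turret angle, rad: 0 when tab and pointer point to the instrument's front (-x); grows anticlockwise seen from above. Stops at -1.75 and +1.75. No click stops: friction (0.12 N m, about 2 N at the tab) holds it where it is left; it does not coast. Starts between -0.35 and 0.35, away from all dots.
- tab_top (a point): Middle of the top edge of the upright tab on the turret, 54 mm from the turret's axis, 88 mm above the worktop. The tab is an upright plate, black sides with a white core, 24 mm long radially (42 to 66 mm from the axis), 14 mm thick, 30 mm above the disc; pushed sideways on a flat side. It lies in line with the pointer, on the same side of the axis.
- pointer_tip (a point): Tip of the white pointer that sticks out of the turret's rim under the tab; 86 mm from the turret's axis, 53 mm above the worktop, passing about 4 mm above the dots. The pointer is 3 to 5 mm wide.
- dot_green: Green round dot, the wanted station: 18 mm across, 2 mm thick, fixed on the deck 86 mm from the turret's axis; origin at the centre of its underside. The four dots sit at turret angles -1.4, -0.7, 0.7 and 1.4 rad, in an order that changes from start to start.
- dot_blue: Blue dot, as the green one, another station.
- dot_yellow: Yellow dot, as the green one, another station.
- dot_red: Red dot, as the green one, another station.
- read_key (a joint): Travel of the read key in m: 0 when up, 0.006 when fully down. A spring (4 N at full travel) brings it up when let go.
- read_key_top (a point): Centre of the top of the round white read key, at the rear of the deck, 93 mm behind the turret's axis; 67 mm above the worktop when up. The key is 30 mm across and stands 10 mm above its grey collar (46 mm across); it is pressed straight down 6 mm.
- petri0: Covered glass petri dish, 61 mm across, 15 mm high, loose on the worktop to the left of the instrument; origin at the centre of its underside. Not to be moved.
- amber_60: Small amber bottle with a white cap, 40 mm across, 88 mm high, loose on the worktop to the left of the instrument; origin at the centre of its underside. Not to be moved.
- beaker_150: Glass beaker, 65 mm across, 80 mm high, loose on the worktop to the right of the instrument; origin at the centre of its underside. Not to be moved.

How it is judged:
By the outcome, as a careful person would: the job done as asked, in the order asked, and still so for the second after the job is handed in, with the robot touching nothing.
It also fails if it takes over 51 s, if anything falls off the work surface, if the arm or the gripper's body presses on something with over 40 N, if the wrist force passes 120 N, or if a joint passes its speed limit or range.

## Working session

There is one attempt and no reset: what is moved stays moved. The work goes in short steps, Python scripts to look and compute and a shell command to move; the robot and the scene stay as the last step left them, time stands still between calls to the robot, and variables do not carry over. Pictures are saved under pics/ and viewed, at most 10 in all, crops included, and the job is handed in when it is done.

```bash
mkdir -p pics; python3 - <<'E'
from workcell import env
import cv2,numpy as np
print(env.state())
for n in("scene","side"):
    m=env.camera_model(n);print(n,{k:np.round(v,3).tolist() if not isinstance(v,str) else v for k,v in m.items()})
    f=env.grab_frame(n);cv2.imwrite(f"pics/{n}0.png",f[:,:,::-1])
E
```

```text
{'time_s': 0.0, 'qpos': array([-6.92131531e+01,  1.83502270e+01,  8.97060453e+01, -2.37891707e-04,
        7.20439138e+01, -1.14712537e+00]), 'qvel': array([ 0.05580068,  0.04514286, -0.11893794,  0.02064996, -0.02327773,
       -0.03253452]), 'effort': array([ 6.26748570e-04, -4.12454152e+01, -2.31976426e+01,  7.26849446e-02,
        4.59113298e-02, -1.51887384e-04]), 'ee_pos': array([ 214.59302618, -532.91057096,  213.13690387]), 'ee_rot': array([-1.79899829e+02, -1.77957230e-03,  2.19340443e+01]), 'force': array([-0.35170632,  0.20817141,  0.28695089]), 'torque': array([-0.02941584,  0.03808165,  0.01107624]), 'gripper_force': 0.0, 'gripper_width': 91.80750400642124}
scene {'fx': 486.207, 'fy': 486.207, 'cx': 327.471, 'cy': 204.996, 'camera_from_world': [[-0.518, -0.855, -0.012, 357.415], [0.591, -0.368, 0.718, -359.738], [-0.618, 0.365, 0.696, -755.925], [0.0, 0.0, 0.0, 1.0]]}
side {'fx': 450.112, 'fy': 450.112, 'cx': 317.512, 'cy': 201.383, 'camera_from_world': [[0.994, -0.107, -0.003, -525.074], [0.065, 0.584, 0.809, -154.999], [-0.085, -0.804, 0.588, -778.724], [0.0, 0.0, 0.0, 1.0]]}
```

View pics/scene0.png

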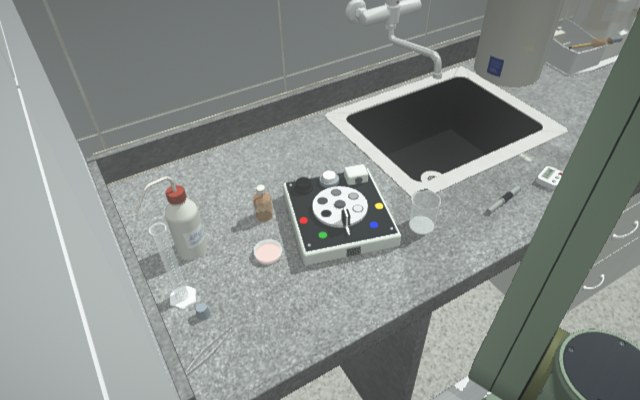

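View pics/side0.png

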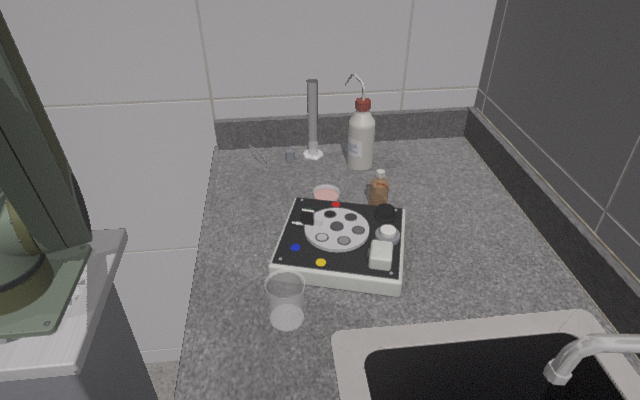

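The scene view shows red (304,220), green (323,235), blue (374,225), yellow (379,206), the tab near (346,218) and the key at (330,177). Green is therefore the left-front station, at -0.7. In the side view the tab hides green.

```bash
cat > h.py <<'E'
from workcell import env
import cv2,numpy as np
from scipy.spatial.transform import Rotation as R
def ray(m,px):
    T=np.array(m["camera_from_world"]);x=(px[0]-m["cx"])/m["fx"];y=(px[1]-m["cy"])/m["fy"]
    if m.get("fish"):
        r=np.hypot(x,y);s=np.sin(r)/max(r,1e-9);d=np.array([x*s,-y*s,-np.cos(r)])
    else: d=np.array([x,-y,-1.])
    return -T[:3,:3].T@T[:3,3],T[:3,:3].T@d
def onz(m,px,z):
    c,d=ray(m,px);return c+d*(z-c[2])/d[2]
H={'red':[(0,8),(172,180)],'yellow':[(22,33)],'green':[(45,80)],'blue':[(105,130)]}
ANG={'red':-1.4,'green':-.7,'blue':.7,'yellow':1.4}
def dots(f,box,mina=10):
    hsv=cv2.cvtColor(f,cv2.COLOR_RGB2HSV);x0,y0,x1,y1=box;out={}
    for k,v in H.items():
        M=sum(cv2.inRange(hsv,(a,150,90),(b,255,255)) for a,b in v)
        W=np.zeros_like(M);W[y0:y1,x0:x1]=M[y0:y1,x0:x1]
        n,l,s,c=cv2.connectedComponentsWithStats(W)
        if n>1:
            i=1+np.argmax(s[1:,4])
            if s[i,4]>=mina: out[k]=(c[i],s[i,4])
    return out
def local(k): a=ANG[k];return np.array([-86*np.cos(a),-86*np.sin(a)])
def fit(P):
    ks=list(P);A=np.array([local(k) for k in ks]);B=np.array([P[k][:2] for k in ks])
    a=A-A.mean(0);b=B-B.mean(0)
    th=np.arctan2((a[:,0]*b[:,1]-a[:,1]*b[:,0]).sum(),(a*b).sum())
    Q=np.array([[np.cos(th),-np.sin(th)],[np.sin(th),np.cos(th)]]);t=B.mean(0)-Q@A.mean(0)
    return th,Q,t,np.linalg.norm(A@Q.T+t-B,axis=1)
E
python3 - <<'E'
from h import *
for n,box in(("scene",(280,165,410,265)),("side",(270,195,415,295))):
    f=cv2.imread(f"pics/{n}0.png")[:,:,::-1].copy();m=env.camera_model(n);D=dots(f,box,6)
    P={k:onz(m,c,47) for k,(c,a) in D.items()}
    print(n,{k:(c.round(1),a,P[k].round(1)) for k,(c,a) in D.items()})
    th,Q,t,r=fit(P);print(np.degrees(th),t,r)
    x0,y0,x1,y1=box
    cv2.imwrite(f"pics/{n}0z.png",cv2.resize(f[y0:y1,x0:x1,::-1],None,fx=5,fy=5,interpolation=cv2.INTER_CUBIC))
    print({k:(Q@local(k)+t).round(1) for k in ANG},"key",Q@[93,0]+t)
E
```

```text
scene {'red': (array([303.2, 220. ]), np.int32(41), array([577.2, 128.1,  47. ])), 'yellow': (array([378.7, 205.6]), np.int32(38), array([528.5, -33.6,  47. ])), 'green': (array([322.5, 234.7]), np.int32(31), array([519.3, 114.8,  47. ])), 'blue': (array([373.5, 224.5]), np.int32(44), array([487.8,   8.8,  47. ]))}
-16.681184101736566 [566.70913345  42.99709413] [0.34478762 0.44079885 0.29074214 0.04581948]
{'red': array([577. , 128.4]), 'green': array([519.6, 114.9]), 'blue': array([487.8,   8.8]), 'yellow': array([528.4, -34. ])} key [655.79539699  16.30182022]
side {'red': (array([335.4, 203.9]), np.int32(37), array([578. , 126.8,  47. ])), 'yellow': (array([320.3, 261.9]), np.int32(63), array([529.1, -35.6,  47. ])), 'blue': (array([294.9, 247. ]), np.int32(54), array([488.6,   7.1,  47. ]))}
-16.721290063589553 [567.55874234  41.36391587] [0.11856283 0.06290103 0.12027135]
{'red': array([577.9, 126.7]), 'green': array([520.5, 113.3]), 'blue': array([488.6,   7.2]), 'yellow': array([529.2, -35.6])} key [656.62629786  14.6062898 ]
```

View pics/scene0z.png

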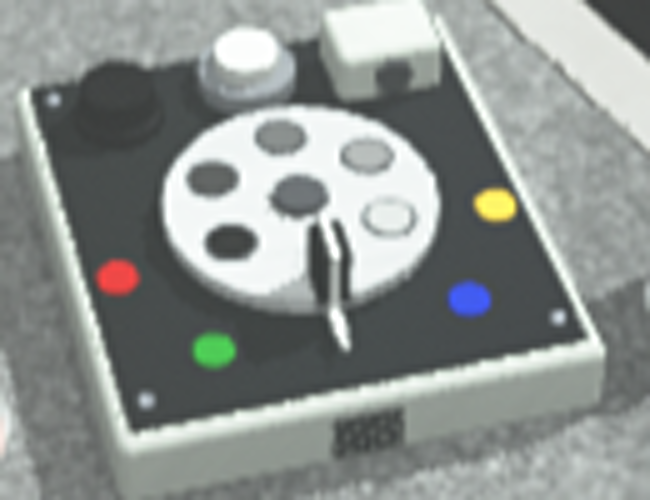

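Zoomed view: pointer tip at crop (348,349), i.e. pixel (349.6,234.8). The four dots fit the known layout to under 0.5 mm, and the two views agree to about 2 mm. Next I work out the pointer angle and the approach.

```bash
cat >> h.py <<'E'
AX=np.array([567.1,42.2]);TH=-16.7
def toolmove(goal,yaw_goal,zg):
    s=env.state();p=s["ee_pos"];y=s["ee_rot"][2];sp=-((yaw_goal-y+180)%360-180)
    d=np.array([*(goal-p[:2]),zg-p[2]])
    for nm,a in(("now",y),("afterspin",yaw_goal)):
        c,n=np.cos(np.radians(a)),np.sin(np.radians(a));print(nm,"slide units",np.round([(d[0]*c+d[1]*n)/30,(d[0]*n-d[1]*c)/30,-d[2]/30],2))
    print("spin units",round(sp/8,2))
def tcp_for(a,back,r=54):
    yaw=90+TH+a;c,n=np.cos(np.radians(yaw)),np.sin(np.radians(yaw))
    return AX-r*np.array([n,-c])-back*np.array([c,n]),yaw
E
python3 - <<'E'
from h import *
m=env.camera_model("scene")
p=onz(m,(349.6,234.8),53);v=p[:2]-AX-[-.4,.8];print(p,np.hypot(*v))
a=(np.degrees(np.arctan2(v[1],v[0]))-180-TH+180)%360-180;print("a0",a)
g,y=tcp_for(a,36);print(g,y);toolmove(g,y,130)
E
```

```text
[485.17726705  70.4829295   53.        ] 86.03061897709246
a0 -1.929981533499273
[504.4291381   25.33693182] 71.37001846650072
now slide units [ 15.91 -13.65   2.77]
afterspin slide units [20.72  3.21  2.77]
spin units -6.18
```

```bash
python3 -m jog '{"jaw":[0,0,0,0,0,0,0],"slide":[[0,0,0],[0,0,0],[0,0,0],[0,0,0],[0,0,0],[0,0,0],[0,0,0]],"spin":[-0.9,-0.9,-0.9,-0.9,-0.9,-0.9,-0.8]}' 5
python3 -m jog '{"jaw":[0,0,0,0,0,0,0,0,0,0],"slide":[[0.5,0,0],[0.8,0.1,0],[1,0.2,0],[1,0.2,0],[1,0.2,0],[1,0.2,0],[1,0.2,0],[1,0.2,0],[1,0.2,0],[1,0.2,0]],"spin":[0,0,0,0,0,0,0,0,0,0]}'
python3 -m jog '{"jaw":[0,0,0,0,0,0,0,0,0,0],"slide":[[1,0.2,0.1],[1,0.2,0.2],[1,0.2,0.2],[1,0.2,0.2],[1,0.2,0.2],[1,0.2,0.2],[1,0.2,0.2],[1,0.2,0.2],[0.8,0.2,0.2],[0.5,0.2,0.2]],"spin":[0,0,0,0,0,0,0,0,0,0]}'
python3 - <<'E'
from h import *
print(env.state()["ee_pos"],env.state()["ee_rot"],env.state()["gripper_width"])
g,y=tcp_for(-1.9,36);toolmove(g,y,68)
E
```

```text
time_s: 0.8
ee_pos: [214.6, -533.1, 213.4]
ee_rot: [-180.0, -0.0, 71.8]
force: [-0.1, -0.0, -0.8]
gripper_width: 38.0
gripper_force: 0.0
time_s: 1.8
ee_pos: [351.5, -282.6, 213.8]
ee_rot: [-180.0, -0.0, 71.4]
force: [0.5, -0.1, -0.3]
gripper_width: 0.5
gripper_force: 0.0
time_s: 2.8
ee_pos: [496.6, -37.2, 156.6]
ee_rot: [-180.0, -0.0, 71.5]
force: [0.4, -0.9, -0.0]
gripper_width: 0.6
gripper_force: 0.0
[496.59510519 -37.16172819 156.55396104] [-1.79962143e+02 -1.13054761e-02  7.15143960e+01] 0.6348401906983131
now slide units [ 2.06 -0.41  2.95]
afterspin slide units [ 2.06 -0.42  2.95]
spin units 0.01
```

```bash
python3 -m jog '{"jaw":[0,0,0,0,0,0,0,0],"slide":[[0.7,-0.15,0],[0.7,-0.15,0],[0.5,-0.1,0.2],[0,0,0.7],[0,0,0.8],[0,0,0.7],[0,0,0.4],[0,0,0]],"spin":[0,0,0,0,0,0,0,0]}'
python3 - <<'E'
from h import *
g,y=tcp_for(-1.9,36);toolmove(g,y,68)
f=env.grab_frame("scene");cv2.imwrite("pics/scene1z.png",cv2.resize(f[165:265,280:410,::-1],None,fx=5,fy=5,interpolation=cv2.INTER_CUBIC))
E
```

```text
time_s: 3.6
ee_pos: [502.0, 18.5, 71.5]
ee_rot: [-179.8, 0.1, 71.5]
force: [0.3, -0.4, 0.7]
gripper_width: 0.8
gripper_force: 0.0
now slide units [0.24 0.01 0.12]
afterspin slide units [0.24 0.01 0.12]
spin units 0.01
```

View pics/scene1z.png

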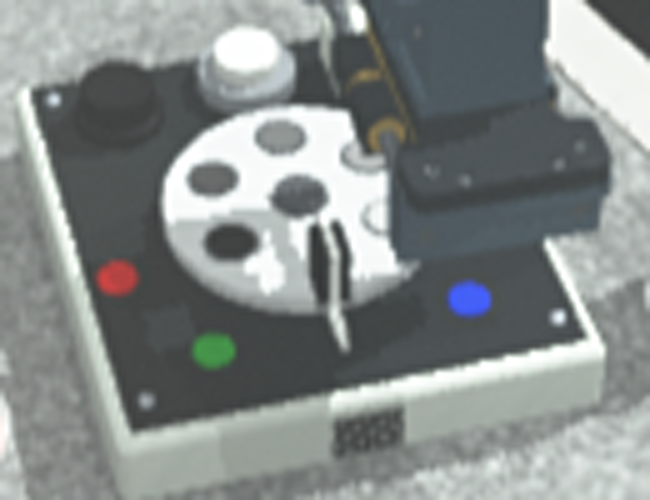

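The tab and pointer are still where they were (tip at crop (348,349)). The shut fingers are to its right, hidden behind the gripper body. Approaching to contact.

```bash
python3 -m jog '{"jaw":[0,0,0,0,0,0],"slide":[[0.1,0,0.1],[0.15,0,0],[0.15,0,0],[0.1,0,0],[0.05,0,0],[0,0,0]],"spin":[0,0,0,0,0,0]}'
python3 -m jog '{"jaw":[0,0,0,0,0],"slide":[[0.05,0,0],[0.05,0,0],[0.05,0,0],[0,0,0],[0,0,0]],"spin":[0,0,0,0,0]}'
python3 - <<'E'
from h import *
print(env.state()["force"])
g,y=tcp_for(-1.9,23);toolmove(g,y,68)
E
```

```text
time_s: 4.25
ee_pos: [508.9, 34.5, 70.1]
ee_rot: [180.0, -0.0, 71.6]
force: [0.8, 0.1, -1.2]
gripper_width: 0.6
gripper_force: 0.0
time_s: 4.75
ee_pos: [509.9, 38.2, 69.9]
ee_rot: [-180.0, 0.0, 71.5]
force: [-1.5, -2.5, 1.5]
gripper_width: 0.5
gripper_force: 1.4
[-1.54120239 -2.45688739  1.5156116 ]
now slide units [-0.03 -0.03  0.06]
afterspin slide units [-0.03 -0.03  0.06]
spin units 0.02
```

Contact is where it was predicted, with the finger face 23 mm back. Now the arc, 2° per row.

```bash
python3 -m jog '{"jaw":[0,0,0,0,0,0,0,0,0,0],"slide":[[0.063,-0.027,0],[0.063,-0.027,0],[0.063,-0.027,0],[0.063,-0.027,0],[0.063,-0.027,0],[0.063,-0.027,0],[0.063,-0.027,0],[0.063,-0.027,0],[0.063,-0.027,0],[0.063,-0.027,0]],"spin":[0.25,0.25,0.25,0.25,0.25,0.25,0.25,0.25,0.25,0.25]}'
python3 - <<'E'
from h import *
g,y=tcp_for(-22,23);toolmove(g,y,70)
E
```

```text
time_s: 5.75
ee_pos: [512.0, 58.5, 69.9]
ee_rot: [179.9, 0.0, 51.5]
force: [0.2, -3.9, 0.4]
gripper_width: 0.6
gripper_force: 1.3
now slide units [-0.04 -0.03 -0.  ]
afterspin slide units [-0.04 -0.03 -0.  ]
spin units 0.02
```

```bash
python3 -m jog '{"jaw":[0,0,0,0,0,0,0,0,0],"slide":[[0.063,-0.027,0],[0.063,-0.027,0],[0.063,-0.027,0],[0.063,-0.027,0],[0.063,-0.027,0],[0.063,-0.027,0],[0.063,-0.027,0],[0.03,-0.013,0],[0,0,0]],"spin":[0.25,0.25,0.25,0.25,0.25,0.25,0.25,0.12,0]}'
cat > look.py <<'E'
from h import *
import sys
n=sys.argv[1]
g,y=tcp_for(-40.1,23);toolmove(g,y,70)
m=env.camera_model("scene");f=env.grab_frame("scene")
cv2.imwrite(n,cv2.resize(f[200:260,295:375,::-1],None,fx=8,fy=8,interpolation=cv2.INTER_CUBIC))
D=dots(f,(280,165,410,265));c=onz(m,D["green"][0],47);print("green px",D["green"],c)
# expected pixel of tip over green dot
T=np.array(m["camera_from_world"])
for da in(0,3,-3):
    ang=np.radians(180+TH-40.1+da);a=AX+[-.4,.8];q=T[:3,:3]@np.r_[a+86*np.array([np.cos(ang),np.sin(ang)]),53]+T[:3,3]
    u=np.array([m["cx"]+m["fx"]*q[0]/-q[2],m["cy"]+m["fy"]*q[1]/q[2]]);print(da,u.round(1),"crop",((u-[295,200]+.5)*8).round())
E
python3 look.py pics/s2.png
```

```text
time_s: 6.65
ee_pos: [517.2, 73.0, 69.8]
ee_rot: [-180.0, 0.0, 36.6]
force: [-0.7, -3.1, -0.7]
gripper_width: 0.6
gripper_force: 1.0
now slide units [ 0.06 -0.03 -0.01]
afterspin slide units [ 0.06 -0.03 -0.01]
spin units 0.42Traceback (most recent call last):
  File "look.py", line 7, in <module>
    D=dots(f,(280,165,410,265));c=onz(m,D["green"][0],47);print("green px",D["green"],c)
                                        ~^^^^^^^^^
KeyError: 'green'
```

View pics/s2.png

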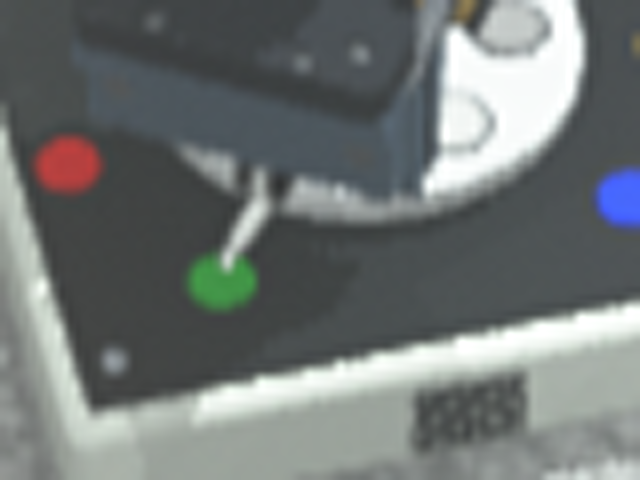

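The tip (crop 226,268) is over the green dot (crop centre 222,282). Next I compute where the tip must appear, allowing for its height.

```bash
sed -i 's/^D=dots.*$//' look.py; python3 look.py pics/s3.png
python3 - <<'E'
from h import *
m=env.camera_model("scene")
p=onz(m,(295+226/8-.5,200+268/8-.5),53);v=p[:2]-AX-[-.4,.8];print(p,np.hypot(*v),(np.degrees(np.arctan2(v[1],v[0]))-180-TH+180)%360-180)
E
```

```text
now slide units [ 0.06 -0.03 -0.01]
afterspin slide units [ 0.06 -0.03 -0.01]
spin units 0.42
0 [322.3 232.7] crop [222. 266.]
3 [324.3 233.4] crop [238. 271.]
-3 [320.3 232. ] crop [207. 260.]
[518.3950737 114.5567276  53.       ] 86.33499388827664 -39.27837541110637
```

-39.3° against -40.1° wanted, about 1 mm short. A small nudge, then back off and up.

```bash
python3 -m jog '{"jaw":[0,0,0,0],"slide":[[0.015,0,0],[0.015,0,0],[0,0,0],[0,0,0]],"spin":[0.05,0.05,0,0]}'
python3 -m jog '{"jaw":[0,0,0,0,0,0,0,0],"slide":[[-0.1,0,0],[-0.3,0,0],[-0.5,0,0],[-0.3,0,-0.4],[0,0,-0.8],[0,0,-0.8],[0,0,-0.5],[0,0,0]],"spin":[0,0,0,0,0,0,0,0]}'
python3 look.py pics/s4.png
python3 - <<'E'
from h import *
g=AX+93*np.array([np.cos(np.radians(TH)),np.sin(np.radians(TH))]);print(g);toolmove(g,env.state()["ee_rot"][2],100);toolmove(g,73.3,100)
E
```

```text
time_s: 7.15
ee_pos: [517.7, 73.7, 69.8]
ee_rot: [-180.0, 0.0, 35.8]
force: [-2.4, -1.1, -1.1]
gripper_width: 0.7
gripper_force: 1.3
time_s: 7.95
ee_pos: [490.1, 52.4, 147.9]
ee_rot: [179.8, -0.3, 35.7]
force: [0.5, -0.1, -0.1]
gripper_width: 0.4
gripper_force: 0.0
now slide units [ 1.2  -0.06  2.6 ]
afterspin slide units [ 1.19 -0.11  2.6 ]
spin units 0.32
0 [322.3 232.7] crop [222. 266.]
3 [324.3 233.4] crop [238. 271.]
-3 [320.3 232. ] crop [207. 260.]
[656.17749202  15.47547165]
now slide units [3.8  4.25 1.55]
afterspin slide units [3.8  4.25 1.55]
spin units -0.0
now slide units [3.8  4.25 1.55]
afterspin slide units [0.42 5.69 1.55]
spin units -4.69
```

View pics/s4.png

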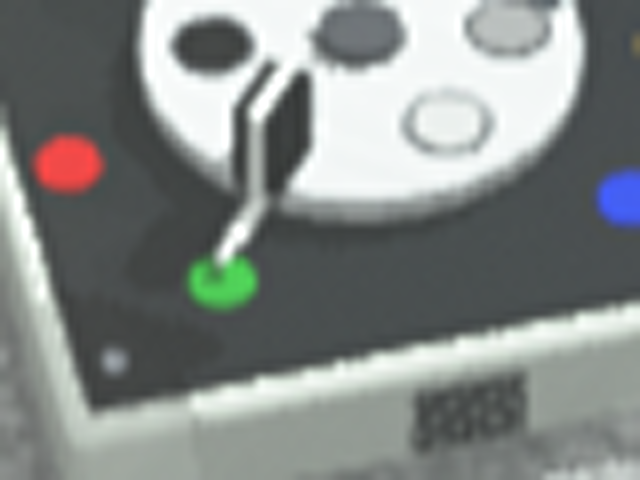

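The tip (crop 220,263) is at the predicted spot (222,266), so the pointer is set. On to the key.

```bash
python3 -m jog '{"jaw":[0,0,0,0,0,0,0,0,0],"slide":[[0.4,0.4,0],[0.7,0.8,0],[0.8,0.9,0],[0.8,0.9,0],[0.7,0.8,0],[0.4,0.45,0],[0,0,0.4],[0,0,0.8],[0,0,0.4]],"spin":[0,0,0,0,0,0,0,0,0]}'
python3 -m jog '{"jaw":[0,0,0],"slide":[[0,0,0.2],[0,0,0.1],[0,0,0]],"spin":[0,0,0]}'
python3 - <<'E'
from h import *
toolmove(np.array([656.2,15.5]),env.state()["ee_rot"][2],67)
f=env.grab_frame("side");cv2.imwrite("pics/s5.png",cv2.resize(f[190:300,270:420,::-1],None,fx=5,fy=5,interpolation=cv2.INTER_CUBIC))
E
```

```text
time_s: 8.9
ee_pos: [652.7, 15.9, 93.5]
ee_rot: [-179.8, 0.3, 35.8]
force: [0.3, -1.1, -0.2]
gripper_width: 0.3
gripper_force: 0.0
time_s: 9.2
ee_pos: [655.7, 15.9, 88.1]
ee_rot: [180.0, 0.0, 35.8]
force: [0.5, -0.6, 0.3]
gripper_width: 0.0
gripper_force: 0.0
now slide units [0.01 0.02 0.7 ]
afterspin slide units [0.01 0.02 0.7 ]
spin units -0.0
```

View pics/s5.png

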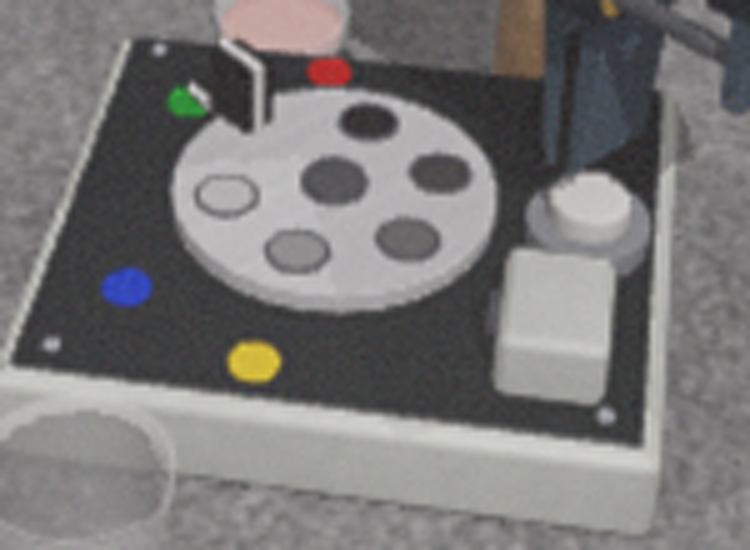

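The fingers are above the key (key top at crop (590,200), finger tips just above it at about (575,185)), and the pointer is still over green. Pressing down.

```bash
python3 -m jog '{"jaw":[0,0,0,0,0,0],"slide":[[0,0,0.3],[0,0,0.3],[0,0,0.1],[0,0,0.1],[0,0,0.05],[0,0,0]],"spin":[0,0,0,0,0,0]}'
python3 -m jog '{"jaw":[0,0,0,0],"slide":[[0,0,0.05],[0,0,0.03],[0,0,0],[0,0,0]],"spin":[0,0,0,0]}'
```

```text
time_s: 9.85
ee_pos: [655.4, 15.8, 62.5]
ee_rot: [-180.0, 0.1, 35.8]
force: [-2.2, 0.7, 3.1]
gripper_width: 0.5
gripper_force: 1.6
time_s: 10.25
ee_pos: [655.8, 15.8, 61.2]
ee_rot: [180.0, -0.0, 35.8]
force: [-4.1, 0.0, 8.3]
gripper_width: 0.4
gripper_force: 3.9
```

```bash
python3 -m jog '{"jaw":[0,0,0,0],"slide":[[0,0,0.03],[0,0,0.02],[0,0,0],[0,0,0]],"spin":[0,0,0,0]}'
python3 -m jog '{"jaw":[0,0,0,0,0,0,0,0],"slide":[[0,0,-0.1],[0,0,-0.2],[0,0,-0.5],[0,0,-0.9],[0,0,-1],[0,0,-1],[0,0,-0.5],[0,0,0]],"spin":[0,0,0,0,0,0,0,0]}'
python3 - <<'E'
from h import *
a=env.grab_frame("scene")[165:265,280:410,::-1];b=env.grab_frame("side")[190:290,280:410,::-1]
cv2.imwrite("pics/s6.png",cv2.resize(np.hstack([a,b]),None,fx=3,fy=3,interpolation=cv2.INTER_CUBIC))
E
```

```text
time_s: 10.65
ee_pos: [655.8, 15.8, 61.1]
ee_rot: [180.0, -0.0, 35.8]
force: [-6.0, 0.2, 14.1]
gripper_width: 0.5
gripper_force: 7.1
time_s: 11.45
ee_pos: [658.0, 15.8, 187.4]
ee_rot: [179.8, -0.3, 35.8]
force: [0.3, 0.8, 0.1]
gripper_width: 0.4
gripper_force: 0.0
```

View pics/s6.png

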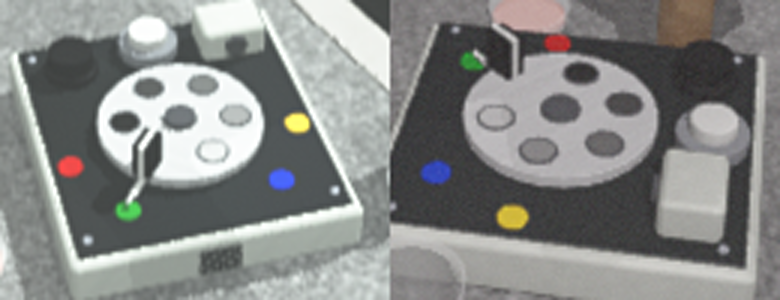

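The key bottomed: the tool stopped at z = 61.1 mm while the force rose to 14 N. It is up again (key top at (148,30) left, (715,125) right). The pointer is still over green at (128,205), and the arm is clear.

```bash
python3 -c "
from workcell import env
print(env.job_done())"
```

```text
the job is handed in; nothing more can be done
None
```

The job is handed in: the pointer's tip stands over the green dot, the read key was pressed right down once and came back up, and the arm is clear after about 11.5 s, with no sign that the dish, bottle or beaker was touched.

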